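# Find the rocking seed drill cover and hold it home

### The job

One of the four identical covers on the grey seed drill housing is not seated. Press down on the ends of the covers with the fingertips to find the one that rocks, then press that cover down at its middle until it is fully home and level, and finish while still holding it down there, firmly, so that its screws can be put in. Do not pinch or lift anything, and leave the loose things lying about where they are.

Things in the scene. Friction and masses are not known exactly. Their poses are not given: they have to be found in the camera images.
- housing: Fixed grey plastic seed drill housing, a flat box 130 (x) by 340 (y) by 40 mm high, outlet stubs on its +x side. Origin: centre of its underside, on the slab. On top, in a row along its y, 78 mm apart, sit four identical lighter grey covers, each 80 mm long (along x), 48 wide (y), 12 thick. Three are firm; the unseated one, in any place, rests level on a springy snap under its middle.
- place_1 (a point): Middle of the first place in the row (housing y = -117 mm), 56 mm above the slab; axes as the housing's. The top face of the cover there lies 0 to 4 mm above this point: each cover sits on a seal of its own thickness, so height does not tell which is unseated.
- place_2 (a point): The same for the second place (housing y = -39 mm).
- place_3 (a point): The same for the third place (housing y = +39 mm).
- place_4 (a point): The same for the fourth place (housing y = +117 mm).
- rock (a joint): Rocking angle (rad) of the unseated cover, wherever it is, about the housing's y: 0 level, positive with its +x end down. Pressed 25 to 40 mm from its middle with 1 to 3 N, that end sinks about 4 mm onto a firm rim and the other rises (about 0.1 rad). Let go, it levels itself.
- snap (a joint): How far (m) the unseated cover's middle is pressed down: about 0 as found, 0.004 fully home, negative if pulled up. A spring resists, about 10 N at 4 mm, where both ends rest on the rim, level and firm; let go, it springs up again. Pressed within 10 mm of the middle, 16 to 20 N hold it home.
- bolt: Loose chrome bolt standing on its hexagonal head, 27 mm across and 60 mm tall, beside the +y end of the housing; origin at the centre of its underside. To be left alone.
- sprinkler: Loose green plastic sprinkler head, 60 mm across its foot and 65 mm tall, beyond the +x side of the housing; origin at the centre of its underside. To be left alone.
- lever: Loose steel motorcycle clutch lever lying flat along its x, 195 mm long and 18 mm high, beyond the -y end of the housing; origin on the slab near its middle. To be left alone.
- socket_cover: Loose white ceramic electrical socket cover lying flat, 80 by 80 by 9 mm, beyond the +x side of the housing; origin at the centre of its underside. To be left alone.

How it is judged:
By the outcome, as a careful person would: the job done as asked, in the order asked, and still so for the second after the job is handed in, while the arm keeps its last pose, push and grip.
It also fails if it takes over 51 s, if anything falls off the work surface, if the arm or the gripper's body presses on something with over 40 N, if the wrist force passes 120 N, or if a joint passes its speed limit or range.

### The arm

A 6-joint arm with a two-finger parallel gripper is mounted at the origin on the work surface. World frame = base frame: x ahead of the robot, y to its left, z up, the work surface at z = 0. Lengths are in mm, angles in rad, forces in N, time in s.
With the tool pointing down it reaches from about 225 to 725 mm from the base axis. Payload 3.1 kg.
Tool frame: the origin (TCP) lies at the very end of the fingers, on their centre line; the grasp point (between the pads) lies 19 mm behind it; z points along the fingers, y is the direction in which the jaws open and shut (so a half turn about z gives the same grasp; the last joint's range is limited). The gripper opens to 85 mm and grips with 20 to 120 N. Pads are 22 mm wide; open, the fingers measure 114 mm over their backs; the gripper's body (76 mm by 85 mm) begins 54 mm behind the grasp point. The pads swing forward as they close: fully open they stand 13 mm farther back than shut.
Start: joints at [1.064, 0.048, 0.099, 1.622, 0, 1.443], TCP at [194.154, 487.772, 231.312] pointing down, gripper open.
Joint ranges: [-2.91, 2.91], [-0.99, 1.94], [-1.21, 1.42], [-2.12, 2.29], [-1.49, 1.47], [-3.14, 3.14]. Speed limits (rad/s): [2.79, 2.79, 3.14, 3.14, 3.14, 3.14].

### API

Orientations are given as [roll, pitch, yaw] about the fixed x, y, z axes, in that order (R = Rz(yaw) Ry(pitch) Rx(roll)).
In Python, from rig import robot gives the robot as it stands. Calls block until the motion is done:
- robot.goto(position, orientation): joint-space move of the TCP to a pose.
- robot.move_linear(position, rot=None, rate=150, contact_N=None): straight line of the TCP; rot=None keeps the orientation; rate is the mean speed in mm/s. With contact_N (N) it stops when the force on the tool has changed by that much, and returns True; else False.
- robot.set_joints(angles): joint-space move.
- robot.command_gripper(opening, squeeze=None): finger opening in mm; squeeze is the grip in N (None keeps the last); returns when the fingers have stopped.
- robot.hold(seconds).
- robot.solve_ik(position, orientation): joint angles nearest the present ones, or None.
- robot.capture(name): name is "side" or "top" or "wrist"; returns (picture, depth): 420x560x3 uint8, blue, green, red; 420x560 float32, mm along the optical axis (not along the pixel's ray), 0 where there is no reading.
- robot.camera_info(name): a dict with "intrinsics" (3x3 intrinsics, pixels), "rvec" (rotation vector, rad) and "tvec" (3), from world to camera coordinates, as OpenCV has them. Camera axes: x right, y down, z forward; pixel columns grow to the right and rows downward; lengths in mm; the calibration is good to about 2 mm. A picture is of the moment at which its call begins: read the wrist's pose just before it. camera_info takes no time and is no camera call; for the wrist camera it gives the pose at the moment of the call.
A pose or a line that the arm cannot do raises robot.Unreachable and nothing moves.
- robot.finish_job(): hands the job in, once; it reports no verdict.
Readings, each from a call of its own:
- robot.current_clock(): time.
- robot.current_joint_pos(): joint angles.
- robot.current_joint_velocities(): joint speeds.
- robot.current_effort(): joint torques, N m.
- robot.current_ee_pos(): TCP position.
- robot.current_tcp_rot(): TCP orientation.
- robot.current_contact_force(): force on the tool from outside, world axes, zero at the start.
- robot.current_moment(): the same for the moment, N m.
- robot.current_gripper_width(): finger opening in mm.
Only numpy, scipy, OpenCV 4.12 (cv2) and the standard library are available. Lean on these libraries where they do the work, as an engineer would, in place of code of your own. Each camera call takes 0.05 s, during which the arm holds its last target. There are 200 camera calls.

## Working session

There is one attempt and no reset: what is moved stays moved. The work goes in short steps, each a Python script; the robot and the scene stay as the last script left them, time stands still between calls to the robot, and variables do not carry over. Pictures are saved under pics/ and viewed, about 8 in all and at most 12, crops included, and the job is handed in when it is done.

```bash
mkdir -p pics; ls; python3 - <<'E'
from rig import robot
import cv2,numpy as np
for n in("top","side"):
    im,d=robot.capture(n); cv2.imwrite(f"pics/{n}0.png",im); np.save(f"pics/{n}0.npy",d)
    print(n,robot.camera_info(n))
print(robot.current_tcp_rot(),robot.current_clock())
E
```

```text
pics
top {'intrinsics': array([[430.84449506,   0.        , 279.39405225],
       [  0.        , 430.84449506, 203.02677888],
       [  0.        ,   0.        ,   1.        ]]), 'rvec': array([ 2.12865948, -2.09968134,  0.19697412]), 'tvec': array([ 24.00030895, 593.77421114, 988.8708176 ])}
side {'intrinsics': array([[461.56167972,   0.        , 280.60029744],
       [  0.        , 461.56167972, 208.92846213],
       [  0.        ,   0.        ,   1.        ]]), 'rvec': array([ 0.33183039, -2.60462218,  1.50602206]), 'tvec': array([577.99396259, 115.286391  , 902.41482989])}
[-3.13947431e+00 -2.55230991e-04  2.76281083e+00] 0.1
```

View pics/top0.png

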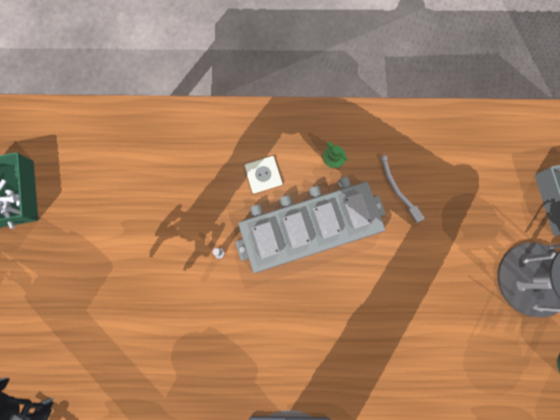

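View pics/side0.png

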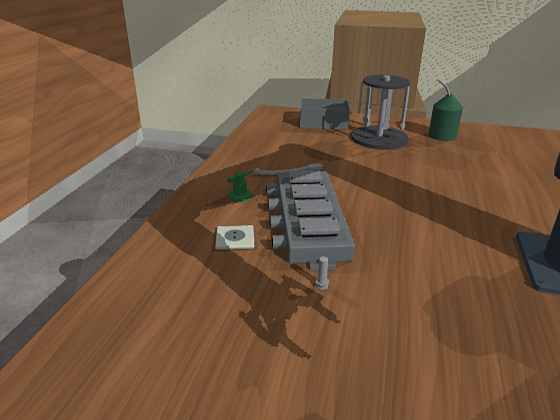

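The top view shows the housing tilted, with covers at about (265,240), (297,229), (328,219) and (360,208). The bolt is at (218,253), the sprinkler at (335,155), the socket cover at (264,174) and the lever at (400,190). The side view agrees. Next I'll locate the covers from depth.

```bash
cat > h.py <<'E'
import cv2,numpy as np
def cloud(info,d):
    K=info["intrinsics"];R=cv2.Rodrigues(info["rvec"])[0];t=info["tvec"]
    v,u=np.indices(d.shape)
    c=np.stack([(u-K[0,2])*d/K[0,0],(v-K[1,2])*d/K[1,1],d],-1)
    return (c-t)@R   # R^T (c-t)
E
python3 - <<'E'
from rig import robot
import cv2,numpy as np
from h import cloud
i=robot.camera_info("top");d=np.load("pics/top0.npy");P=cloud(i,d)
roi=np.zeros(d.shape,bool);roi[150:290,195:440]=1
Z=P[...,2]
print("slab z",np.median(Z[280:300,230:400]))
for lo,hi in((30,47),(49,66),(30,66)):
    m=roi&(Z>lo)&(Z<hi)&(d>0)
    k=(m*255).astype(np.uint8)
    n,l,s,c=cv2.connectedComponentsWithStats(k)
    for j in range(1,n):
        if s[j,4]>60:
            q=P[l==j]; r=cv2.minAreaRect(q[:,:2].astype(np.float32)); print(lo,hi,s[j],np.round(r[0],1),np.round(r[1],1),round(r[2],1),"medz",np.median(q[:,2]).round(1))
m=(roi&(Z>49)&(Z<70)); cv2.imwrite("pics/m.png",np.uint8(m)*255)
E
```

```text
slab z -0.8246016431343907
30 47 [ 238  178  147   95 4790] [554.  -42.2] [158.  340.1] 18.6 medz 39.0
49 66 [332 150  16  11  70] [ 720.3 -117. ] [45.1 16.3] 60.6 medz 60.0
49 66 [343 193  29  36 652] [ 578.  -157.4] [79.6 48.9] 19.3 medz 55.7
49 66 [313 203  29  36 656] [553.  -83.6] [79.7 48.4] 18.4 medz 56.7
49 66 [283 212  28  37 658] [528.3  -9.5] [79.9 47.6] 18.6 medz 57.6
49 66 [252 222  28  37 666] [503.3  64.2] [79.9 47.8] 18.7 medz 57.8
30 66 [329 150  19  11 136] [ 722.6 -114.2] [48.4 26.1] 71.3 medz 50.7
30 66 [ 238  178  147   95 7424] [554.  -42.2] [158.  340.1] 18.6 medz 40.6
```

```bash
cat >> h.py <<'E'
from rig import robot
YAW=0.3252
C=np.array([540.65,-46.55]); EX=np.array([np.cos(YAW),np.sin(YAW)]); EY=np.array([-EX[1],EX[0]])
ROT=[np.pi,0,YAW-np.pi]
def pt(k,dx,z): return [*(C+EX*dx+EY*(-117+78*(k-1))),z]
def F(): return robot.current_contact_force()[2]
def press(k,dx,zmax=4.0,fmax=5.0,first=True):
    "touch cover k at dx, then press on in small steps; prints (depth, force)"
    robot.move_linear(pt(k,dx,68),ROT,rate=150); robot.hold(.15); f0=F()
    c=robot.move_linear(pt(k,dx,50),rate=15,contact_N=0.8)
    z0=robot.current_ee_pos()[2]; out=[]; d=0
    while d<zmax:
        d+=.5; robot.move_linear(pt(k,dx,z0-d),rate=12)
        f=F()-f0; out.append((round(z0-robot.current_ee_pos()[2],2),round(f,2)))
        if abs(f)>fmax: break
    print(k,dx,"touch",c,round(z0,2),"f0",round(f0,2),out,"t",round(robot.current_clock(),2),flush=True)
    return f0,z0
E
python3 - <<'E'
from h import *
robot.command_gripper(0)
robot.goto(pt(4,-34,110),ROT); print(robot.current_clock(),robot.current_ee_pos(),robot.current_gripper_width())
press(4,-34)
robot.move_linear(pt(4,-34,75),rate=100)
print(robot.current_clock())
im,d=robot.capture("side"); cv2.imwrite("pics/s1.png",cv2.resize(im[120:300,180:400],None,fx=3,fy=3))
E
```

```text
2.7833 [471.2380274   54.03076441 110.30583592] -0.3091461102961105
4 -34 touch True 58.76 f0 -0.2 [(np.float64(-0.0), np.float64(5.96))] t 4.32
4.6333
```

View pics/s1.png

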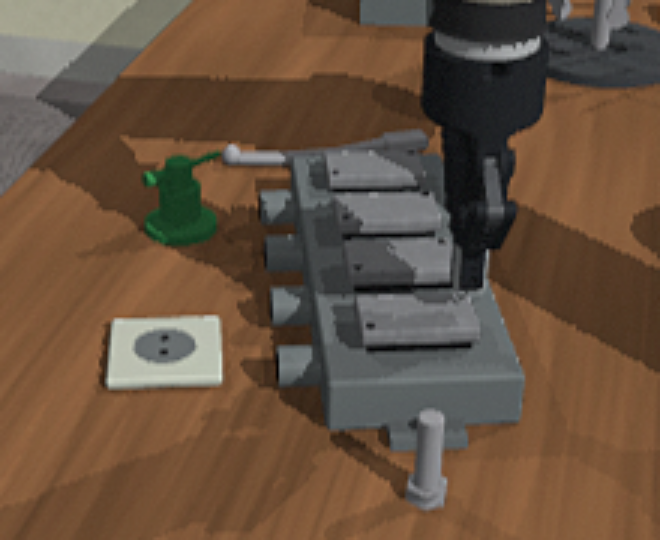

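The fingertip is over the -x end of cover 4, at about (468,288) in the crop. That end is firm: 6 N with no sinking. On to the others.

```bash
python3 - <<'E'
from h import *
for k in (3,2,1):
    f0,z0=press(k,-34)
    robot.move_linear(pt(k,-34,70),rate=80)
E
```

```text
3 -34 touch True 56.17 f0 0.5 [(np.float64(0.51), np.float64(1.3)), (np.float64(0.77), np.float64(3.7)), (np.float64(0.97), np.float64(5.99))] t 7.02
2 -34 touch True 57.46 f0 -1.37 [(np.float64(-0.02), np.float64(7.32))] t 9.18
1 -34 touch True 56.78 f0 0.52 [(np.float64(-0.01), np.float64(4.71)), (np.float64(0.01), np.float64(6.71))] t 11.57
```

Covers 1, 2 and 4 are firm at heights about 0.9 mm above their depth readings. By that offset cover 3 should be at about 58.5, but it gave way to 55.2, so it rocks. I'll confirm on its other end and take a picture while it's tipped.

```bash
python3 - <<'E'
from h import *
robot.move_linear(pt(1,34,85),rate=200); 
robot.move_linear(pt(3,34,80),rate=200)
robot.move_linear(pt(3,34,64),rate=80); robot.hold(.3); f0=F(); print("f0",f0)
for z in np.arange(60,54.4,-.5):
    robot.move_linear(pt(3,34,z),rate=12); f=F()-f0
    print(z,round(robot.current_ee_pos()[2],2),round(f,2))
    if f>4.5: break
im,d=robot.capture("side"); cv2.imwrite("pics/s2.png",cv2.resize(im[150:270,230:390],None,fx=4,fy=4))
P=cloud(robot.camera_info("top"),robot.capture("top")[1])
q=P[150:290,195:440].reshape(-1,3); q=q[(q[:,2]>49)&(q[:,2]<70)]
l=(q[:,:2]-C); a=l@EX; b=l@EY-39
for lo in range(-40,40,10):
    m=(abs(b)<20)&(a>=lo)&(a<lo+10); print(lo,m.sum(),np.median(q[m,2]).round(2) if m.any() else None)
robot.move_linear(pt(3,34,66),rate=60); print(robot.current_clock())
E
```

```text
f0 0.8168508588068608
60.0 59.85 -1.04
59.5 59.5 -0.03
59.0 58.96 -1.78
58.5 58.48 -1.07
58.0 58.02 -0.37
57.5 57.59 -0.65
57.0 57.1 -0.76
56.5 56.65 0.17
56.0 56.14 -0.02
55.5 55.68 0.58
55.0 55.44 2.08
54.5 55.25 4.37
-40 0 None
-30 0 None
-20 0 None
-10 0 None
0 0 None
10 0 None
20 0 None
30 0 None
17.6583
```

View pics/s2.png

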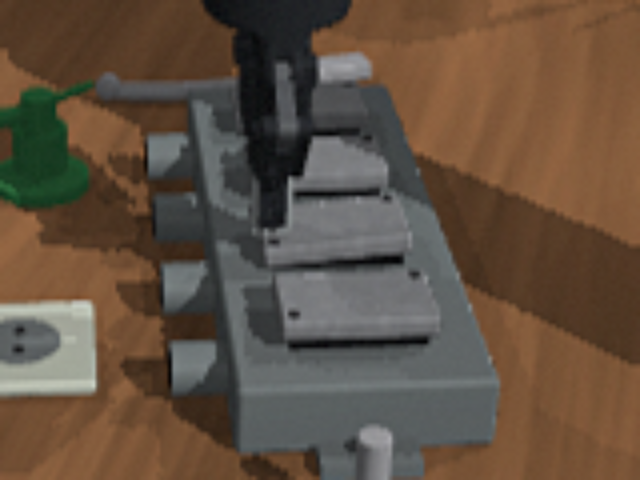

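Cover 3 is visibly tipped under the finger, with its +x end at about (270,225) in the crop down and its near end up. Both ends sink, so it's the unseated one. Now I'll press its middle.

```bash
python3 - <<'E'
from h import *
def fm():
    v=[]
    for _ in range(6): v.append(F()); robot.hold(.04)
    return np.mean(v)
robot.move_linear(pt(3,34,72),rate=100);robot.move_linear(pt(3,0,72),rate=100)
robot.move_linear(pt(3,0,62),rate=60); robot.hold(.4); f0=fm(); print("f0",f0)
z=59.
for _ in range(25):
    robot.move_linear(pt(3,0,z),rate=15); f=fm()-f0
    print(round(z,2),np.round(robot.current_ee_pos(),2),round(f,2),flush=True)
    if f>17.3: break
    z-= .8 if f<12 else .4
robot.hold(.5); print("held",fm()-f0,robot.current_ee_pos()[2],robot.current_clock(), "target",pt(3,0,z))
im,d=robot.capture("side"); cv2.imwrite("pics/s3.png",cv2.resize(im[150:270,230:390],None,fx=4,fy=4))
E
```

```text
f0 -0.14590486695278673
59.0 [528.2   -9.59  59.03] 0.11
58.2 [528.36  -9.63  58.33] 0.72
57.4 [528.41  -9.61  57.62] 2.52
56.6 [528.4   -9.63  56.84] 4.2
55.8 [528.44  -9.62  56.25] 6.14
55.0 [528.46  -9.62  55.76] 7.26
54.2 [528.5   -9.6   55.28] 8.17
53.4 [528.48  -9.6   54.82] 9.83
52.6 [528.47  -9.62  54.58] 12.25
52.2 [528.48  -9.65  54.52] 13.34
51.8 [528.49  -9.66  54.47] 15.05
51.4 [528.48  -9.65  54.38] 16.58
51.0 [528.53  -9.65  54.37] 17.77
held 17.445567447799988 54.354744626170515 26.7167 target [np.float64(528.189565925021), np.float64(-9.594113017502828), 51.00000000000003]
```

View pics/s3.png

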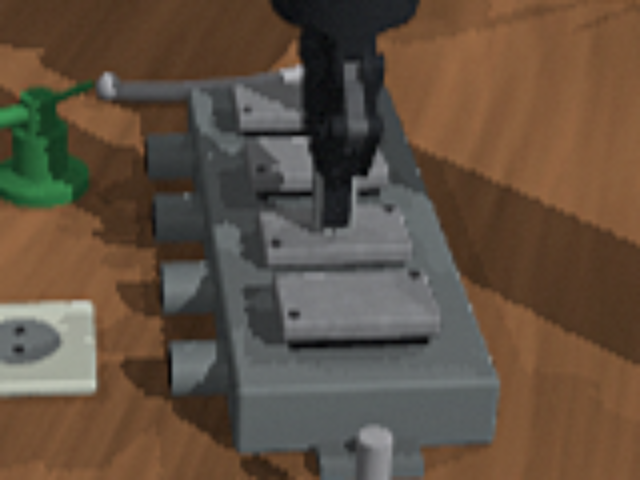

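Cover 3 is level and home: its near edge is straight, with no shadow gap at about (335,262). The depth stopped changing at 54.4 mm, about 4 mm below where it started, and the arm is holding about 17.5 N.

```bash
python3 - <<'E'
from h import *
robot.finish_job(); print(F(),robot.current_ee_pos(),robot.current_clock())
E
```

```text
the job is handed in; nothing more can be done
the job is handed in; nothing more can be done
```

The unseated cover is the third one. It is now pressed fully home and level, and I handed the job in at about 26.7 s with the arm still holding it down.

- **Finding it:** I pressed the -x end of all four covers. Covers 1, 2 and 4 were firm, at 5–7 N with no sinking. Cover 3's end sank about 3.3 mm under a few newtons. Its +x end sank the same way, and a side picture showed it tipped.
- **Seating it:** I pressed cover 3 at its middle. It resisted like a spring for about 4 mm, from about 58.5 to 54.6 mm, then went firm at about 10–12 N.
- **Last checks:** the arm was holding about 17.5 N at 54.35 mm, and the last side picture showed the cover level. The loose things visible in it looked undisturbed, and no move went near them.

Two readings were less clean:
- The light contact trigger missed the first touch on cover 3's -x end. I worked out how far that end sank from the depth measurement instead. The test on the +x end confirmed it.
- A check of the cover's tilt by top-camera depth gave no points, probably because the arm was in the way. That the cover is level rests on the side picture and the firm stop.

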